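# Torque down the closure bolt of a sample vessel

### The job

Take the click-handle wrench from its cradle, fit its square ring right down over the brass bolt head on the vessel's lid without leaning hard on the lid, and turn it clockwise (seen from above) until the wrench's breakaway joint gives way; stop as soon as it has clearly bent and do not force it on towards its end stop. Do not bend the joint before the ring is on the bolt, leave the wrench resting fully down on the bolt with nothing touching it, and do not disturb the other things on the table.

Things in the scene. Friction and masses are not known exactly. Their poses are not given: they have to be found in the camera images.
- vessel: fixed round steel vessel, 156 mm across, with a flat round aluminium lid 190 mm across, 16 mm thick, upper face 90 mm above the table. Origin on its axis at the table, z up. A brass outlet 35 mm above the table sticks out to its own +x, 112 mm from the axis. Pressing on the lid or bolt with more than 30 N damages it.
- bolt: brass square bolt head amid the lid: 30 mm across flats, 22 mm high, top 6 mm tapering to 23 mm square, red dash on top. Origin on its axis at the lid's upper face; x, y square to the flats, z up. It turns clockwise (from above) against a steady 0.28 N m, then stops dead, tight, at an unknown angle 0.2 to 0.8 rad from its start. It can be turned back as well.
- wrench: head of the loose steel wrench (about 0.3 kg in all): ring 64 mm across, 18 mm high, 33 mm square through-hole, sides along its x and y. Origin: centre of the ring's underside, z up. A shank runs along -x to the joint pin (orange cap) 50 mm out; the handle goes on in line to 225 mm. Starts with its underside 30 mm above the table; fully down on the bolt the underside lies on the lid, handle too.
- grip (a point): where to grip the black handle, 145 mm from the ring's centre, 10 mm above the wrench's underside, between the saddles (50 mm free each way). The handle is 24 mm wide, 20 mm high, along this frame's x (x points to the ring), z up. Pulled sideways here the bolt runs at about 2 N; once it is tight the joint gives way at about 8.5 N.
- handle (a joint): breakaway joint of the wrench, rad: 0 straight, grows as the handle yields clockwise relative to the head. It gives way at 0.8 N m, goes on bending at that moment and stays where it is left. Above 0.12 it has tripped; 0.15 to 0.25 is a good trip; above 0.36 it is forced; end stop at 0.5.
- cradle: fixed cradle: base plate 210 x 62 x 6 mm and two blue saddles, 44 mm wide, 39 mm high, 16 mm along the handle, that cup it 50 (under the joint pin) and 205 mm from the ring's centre. Origin on the table straight below where the ring's centre starts; the cradle lies along its own -x.
- cup0: small clear sample cup, 48 mm across, 42 mm high, origin under its foot; not to be disturbed
- cup1: small clear sample cup, as cup0
- cup2: small clear sample cup, as cup0
- spanner: plain flat steel spanner, 180 mm long and 8 mm thick, lying on the table, origin under its middle; not needed
- beaker: glass beaker, 72 mm across, 85 mm high, origin under its foot; not to be disturbed
- gasket: orange spare gasket ring, 92 mm across, 6 mm high; not needed
- vial: amber jar, 38 mm across, 60 mm high, origin under its foot; not to be disturbed

How it is judged:
On the way, in this order (a step that is already met when the one before it is completed fails the run):
1. the ring is fully down over the bolt head, the joint still straight (below 0.08 rad) (horizontal distance between wrench and bolt below 0.006 m and z of wrench in the frame of bolt below 0.006 m and angle between wrench's own z axis and vertical below 0.12 rad and value of joint handle below 0.08 rad), for 0.1 s.
2. with the ring down on the bolt the breakaway joint has tripped (beyond 0.12 rad) (horizontal distance between wrench and bolt below 0.006 m and z of wrench in the frame of bolt below 0.009 m and value of joint handle above 0.12 rad), for 0.1 s.
At the end, for the whole second after the job is handed in: The wrench rests at rest on the bolt, ring fully down (within 6 mm of the lid and of the bolt's axis, upright within 0.12 rad), its breakaway joint tripped to between 0.12 and 0.36 rad, with nothing touching it (horizontal distance between wrench and bolt below 0.006 m and z of wrench in the frame of bolt below 0.006 m and angle between wrench's own z axis and vertical below 0.12 rad and value of joint handle between 0.12 and 0.36 rad and linear speed of wrench below 0.02 m/s).
It fails at once if the breakaway joint forced beyond 0.36 rad (value of joint handle above 0.36 rad).
It fails at once if the joint bent beyond 0.08 rad while the ring is not down over the bolt head (value of joint handle above 0.08 rad and (horizontal distance between wrench and bolt above 0.01 m or z of wrench in the frame of bolt above 0.014 m)).
It fails at once if the wrench pressed on the lid or on the bolt's top with more than 30 N (contact force between wrench and vessel above 30 N or (contact force between wrench and bolt above 30 N and z of wrench in the frame of bolt above 0.018 m)).
It fails at once if a bystander moved by more than 20 mm (distance of any of cup0, cup1, cup2, spanner, beaker, gasket, vial from where it was at the start of the episode above 0.02 m).
It also fails if it takes over 56 s, if anything falls off the work surface, if the arm or the gripper's body presses on something with over 40 N, if the wrist force passes 120 N, or if a joint passes its speed limit or range.

### The arm

A 7-joint arm with a two-finger parallel gripper is mounted at the origin on the work surface. World frame = base frame: x ahead of the robot, y to its left, z up, the work surface at z = 0. Lengths are in m, angles in rad, forces in N, time in s.
With the tool pointing down it reaches from about 0.35 to 0.775 m from the base axis. Payload 3.1 kg.
Tool frame: the origin (TCP) lies at the very end of the fingers, on their centre line; the grasp point (between the pads) lies 19 mm behind it; z points along the fingers, y is the line along which they close (so a half turn about z gives the same grasp; the last joint's range is limited). The gripper opens to 85 mm and grips with 20 to 120 N. Pads are 22 mm wide; open, the fingers measure 114 mm over their backs; the gripper's body (76 mm by 85 mm) begins 54 mm behind the grasp point. The pads swing forward as they close: fully open they stand 13 mm farther back than shut.
Start: joints at [-1.313, 0.311, 0.014, 1.512, -0.004, 1.319, -0.027], TCP at [0.162, 0.525, 0.231] pointing down, gripper open.
Joint ranges: [-2.7, 2.7], [-0.3, 1.91], [-1.27, 1.3], [0.12, 2.57], [-1.44, 4.58], [0.2, 2.03], [-3.05, 3.05]. Speed limits (rad/s): [2.79, 2.79, 3.14, 3.14, 3.14, 3.14, 3.14].

### API

Orientations are given as a unit quaternion [w, x, y, z].
In Python, from workcell import bot gives the robot as it stands.
- The arm moves only by the shell command python3 steer.py [FORCE], which reads ROWS from standard input. ROWS is a JSON list of rows, 1 to 10 of them, each of 5 numbers: the finger opening in m, then dx, dy, dz in shares of the most that a row can go, 1 being 62.5 mm, then a turn about the tool's z in normalised numbers (1 is 2 pi rad); each row shifts and turns the commanded pose from where the row before left it, along the tool's axes as they then stand; what a row does not reach is not made up. A row lasts 1/8 s, in which the tool goes at most 0.0625 m and 0.188 rad, less where a joint would pass 70% of its speed; a pose out of reach is approached as far as the arm can. The fingers move at their own pace and stop on an object; FORCE is the grip in N (left out, the last holds). Time passes only in rows, so rows that do not move let the fingers close. It prints the time, the measured TCP pose, the force, the opening and the grip force at its end. Input that does not fit is refused with a message, and nothing moves.
- bot.observe(): the state, without advancing time (a new reading comes with each control period).
- bot.grab_frame(name): name is "scene" or "side" or "wrist"; returns a dict with "image" (384x512x3 uint8, red, green, blue), "depth" (384x512 float32, m along the optical axis (not along the pixel's ray), 0 where there is no reading), "K" (3x3 intrinsics, pixels), "k1" (the pictures are not rectified: a ray, as slopes to the right and down, at radius r is drawn at 1 + k1 r^2 times it, then the intrinsics apply), "rvec" (rotation vector, rad) and "tvec" (3), from world to camera coordinates, as OpenCV has them. Camera axes: x right, y down, z forward; pixel columns grow to the right and rows downward; lengths in m; the calibration is good to about 2 mm. A picture is of the moment at which its call begins.
- bot.close_job(): hands the job in; it is judged then, once.
The state is a dict: "clock": time; "joint_positions": joint angles; "dq": joint speeds; "tau": joint torques, N m; "tcp_pos": TCP position; "orientation": TCP orientation; "ft_force": force on the tool from outside, world axes, zero at the start; "wrist_torque": the same for the moment, N m; "gripper_width": finger opening in m; "finger_force": force on a finger pad.
Only numpy, scipy, OpenCV 4.12 (cv2) and the standard library are available. Lean on these libraries where they do the work, as an engineer would, in place of code of your own. Each camera call takes 0.05 s, during which the arm holds its last target. There are 200 camera calls.

## Working session

There is one attempt and no reset: what is moved stays moved. The work goes in short steps, Python scripts to look and compute and a shell command to move; the robot and the scene stay as the last step left them, time stands still between calls to the robot, and variables do not carry over. Pictures are saved under pics/ and viewed, at most 10 in all, crops included, and the job is handed in when it is done.

```bash
ls; mkdir -p pics; cat > h.py <<'E'
import numpy as np, cv2
from workcell import bot
def und(f,uv):
    K=f["K"];k=f["k1"]
    p=(np.atleast_2d(uv).astype(float)-[K[0,2],K[1,2]])/[K[0,0],K[1,1]]
    q=p.copy()
    for _ in range(20): q=p/(1+k*(q**2).sum(1,keepdims=True))
    return q
def cam(f):
    return cv2.Rodrigues(np.array(f["rvec"],float))[0],np.array(f["tvec"],float).ravel()
def plane(f,uv,z):
    R,t=cam(f);q=und(f,uv);d=np.c_[q,np.ones(len(q))]@R;c=-R.T@t
    return c+d*((z-c[2])/d[:,2])[:,None]
def cloud(f):
    d=f["depth"];v,u=np.mgrid[:d.shape[0],:d.shape[1]]
    q=und(f,np.c_[u.ravel(),v.ravel()]);R,t=cam(f)
    P=np.c_[q,np.ones(len(q))]*d.ravel()[:,None]
    return ((P-t)@R).reshape(*d.shape,3)
def save(n,im,s=None):
    if s: im=cv2.resize(im,None,fx=s,fy=s,interpolation=cv2.INTER_CUBIC)
    cv2.imwrite("pics/"+n+".png",im[:,:,::-1])
E
python3 - <<'E'
from h import *
import pickle
for n in ("scene","side"):
    f=bot.grab_frame(n); pickle.dump(f,open(n+".pkl","wb")); save(n+"0",f["image"],1.5)
    R,t=cam(f); print(n,-R.T@t,f["k1"],f["K"][0,0])
print(bot.observe())
E
```

```text
pics
steer.py
workcell.py
scene [1.62029669 0.51197178 1.12141038] 0.05812305804999645 479.27631089148275
side [ 0.12733841 -0.65025207  0.81078914] -0.04502209809156981 382.6650664885539
{'clock': 0.1, 'joint_positions': array([-1.312698  ,  0.31167303,  0.0139722 ,  1.51289396, -0.00441667,
        1.31920672, -0.02720616]), 'dq': array([-2.04107713e-03,  2.81134505e-05, -2.55956973e-03, -3.40069490e-03,
        7.16725413e-04, -4.84568343e-04, -1.14592527e-03]), 'tau': array([ 1.43250032e-03, -3.80850399e+01,  1.47044607e-01, -2.31242216e+01,
        1.24172814e-02,  8.01004178e-03,  8.90194201e-06]), 'tcp_pos': array([0.16220742, 0.52485066, 0.23031575]), 'orientation': array([-1.26952285e-04,  1.49295825e-01,  9.88791991e-01, -1.06758347e-03]), 'ft_force': array([ 0.31399911,  0.25995599, -0.3614137 ]), 'wrist_torque': array([ 0.00240003, -0.03812363, -0.01027693]), 'finger_force': 0.0, 'gripper_width': 0.08545236805977292}
```

View pics/scene0.png

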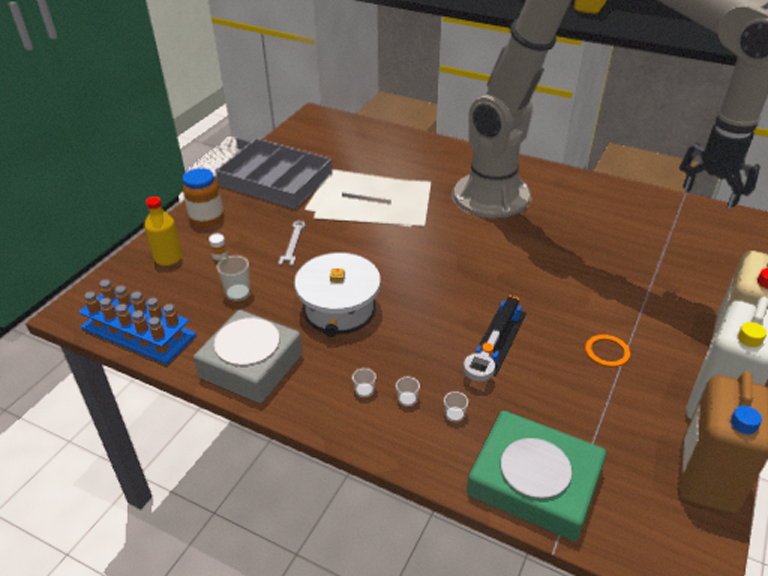

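View pics/side0.png

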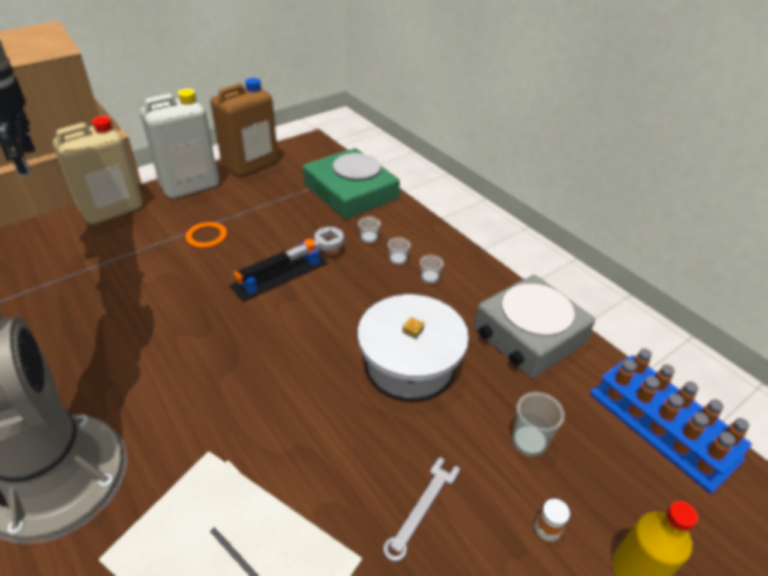

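The scene view shows the wrench ring at about (480,367) in the enlarged picture, with the handle running to (512,305). The bolt is at (338,273) on the lid, with the cups at (365,382), (407,390) and (455,406). The side view agrees: ring at (330,238), bolt at (413,327).

```bash
cat > m0.py <<'E'
from h import *
import pickle
for n,roi_b,roi_w in (("scene",(210,170,240,195),(300,190,355,260)),("side",(262,205,290,228),(150,145,235,200))):
    f=pickle.load(open(n+".pkl","rb")); im=f["image"]; hsv=cv2.cvtColor(im,cv2.COLOR_RGB2HSV); C=cloud(f)
    def sel(m,r):
        k=np.zeros(m.shape,bool);k[r[1]:r[3],r[0]:r[2]]=m[r[1]:r[3],r[0]:r[2]];v,u=np.nonzero(k);return np.c_[u,v]
    H,S,V=[hsv[...,i].astype(int) for i in range(3)]
    b=sel((S>90)&(H>8)&(H<35),roi_b); z=C[b[:,1],b[:,0],2]
    print(n,"bolt px",b.mean(0),len(b),"z",np.percentile(z,[5,50,95]),"xy cloud",np.median(C[b[:,1],b[:,0]],0),plane(f,[b.mean(0)],.105))
    # lid
    m=(C[...,2]>.082)&(C[...,2]<.097)&(S<50); p=sel(m,(190,160,320,260) if n=="scene" else (230,190,320,260))
    P=C[p[:,1],p[:,0]]; (c,r)=cv2.minEnclosingCircle(P[:,:2].astype(np.float32)); print("lid",c,r,len(P),np.median(P[:,2]))
    # orange caps, black handle, ring
    o=sel((S>150)&(H<14)&(V>150),roi_w)
    lab=cv2.kmeans(o.astype(np.float32),2,None,(3,50,.1),5,2)
    for k in range(2): 
        q=o[lab[1].ravel()==k]; print("orange",q.mean(0),len(q),np.median(C[q[:,1],q[:,0]],0),plane(f,[q.mean(0)],.05))
    r=sel((S<45)&(V>130)&(C[...,2]>.035)&(C[...,2]<.06),roi_w)
    P=C[r[:,1],r[:,0]];print("ring+shank",len(r),P[:,:2].min(0),P[:,:2].max(0),np.median(P,0))
    k=sel((V<60)&(C[...,2]>.035)&(C[...,2]<.06),roi_w);P=C[k[:,1],k[:,0]];
    if len(P)>10:
        l=cv2.fitLine(P[:,:2].astype(np.float32),2,0,.01,.01).ravel();print("black",len(k),l,np.median(P,0))
    # bystanders heights
    x0,y0,x1,y1=roi_w; save(n+"w",im[y0-15:y1+15,x0-15:x1+15],6)
    m=(C[...,2]>.02)&(C[...,2]<.3)
    nn,L,st,ce=cv2.connectedComponentsWithStats(m.astype(np.uint8))
    for i in range(1,nn):
        if st[i,4]>40:
            P=C[L==i]; print(" obj",np.round(P.min(0),3),np.round(P.max(0),3),st[i,4])
E
python3 m0.py
```

```text
scene bolt px [223.9375 182.625 ] 80 z [0.09545666 0.10740116 0.11313629] xy cloud [ 0.60066951 -0.14217166  0.10740116] [[ 0.59610761 -0.14452717  0.105     ]]
lid (0.594201922416687, -0.1430465131998062) 0.09992685914039612 1632 0.08861337188746807
orange [339.5 196.5] 2 [0.39588876 0.19352091 0.02089662] [[0.42834324 0.20192771 0.05      ]]
orange [324. 228.] 1 [0.54557172 0.19666928 0.00376099] [[0.59003487 0.20971386 0.05      ]]
ring+shank 207 [0.54522825 0.18813831] [0.68214112 0.24863954] [0.64288714 0.21784609 0.04690976]
black 194 [0.9991063  0.0422684  0.49081382 0.21531871] [0.49028374 0.21610199 0.04748936]
 obj [-0.406 -1.551  0.02 ] [ 0.327 -1.487  0.3  ] 5172
 obj [-1.018 -1.443  0.02 ] [-0.847 -1.089  0.08 ] 325
 obj [-1.055 -0.884  0.02 ] [-0.815 -0.247  0.159] 1833
 obj [-1.232 -0.132  0.02 ] [-0.816  0.471  0.201] 3568
 obj [-0.062 -0.073  0.02 ] [0.082 0.073 0.3  ] 2349
 obj [ 0.093 -0.718  0.02 ] [ 0.312 -0.444  0.055] 1221
 obj [0.137 0.45  0.243] [0.166 0.484 0.3  ] 120
 obj [ 0.403 -0.681  0.02 ] [ 0.494 -0.591  0.136] 752
 obj [0.16  0.549 0.243] [0.201 0.59
[... 1541 characters left out ...]
 0.599 0.3  ] 301
 obj [0.229 0.611 0.02 ] [0.373 0.71  0.228] 2695
 obj [0.741 0.295 0.02 ] [0.913 0.503 0.075] 1791
 obj [0.729 0.187 0.02 ] [0.776 0.239 0.043] 131
 obj [0.424 0.185 0.02 ] [0.68  0.249 0.054] 772
 obj [0.738 0.087 0.02 ] [0.786 0.136 0.042] 142
 obj [0.756 0.001 0.02 ] [0.804 0.048 0.043] 153
 obj [ 0.734 -0.303  0.02 ] [ 0.911 -0.141  0.083] 3159
 obj [ 0.497 -0.24   0.02 ] [ 0.686 -0.048  0.114] 3661
 obj [-0.072 -0.073  0.02 ] [0.073 0.062 0.3  ] 5545
 obj [ 0.813 -0.615  0.02 ] [ 0.908 -0.385  0.099] 3529
 obj [ 0.618 -0.419  0.02 ] [ 0.691 -0.349  0.089] 954
 obj [ 0.542 -0.524  0.02 ] [ 0.58  -0.485  0.064] 405
 obj [ 0.584 -0.654  0.02 ] [ 0.645 -0.585  0.174] 1888
```

The manual's scale: shifts go in shares of 62.5 mm and turns go in shares of 2 pi rad. Converting my numbers, -0.0525 m is -0.84, -0.0244 m is -0.3904, -0.18 rad is -0.0286.

```bash
echo '[[0.085, -0.84, -0.3904, 0, 0], [0.085, -0.84, -0.3904, 0, 0], [0.085, -0.84, -0.3904, 0, 0], [0.085, -0.84, -0.3904, 0, 0], [0.085, -0.84, -0.3904, 0, 0], [0.085, -0.84, -0.3904, 0, 0], [0.085, -0.84, -0.3904, 0, 0], [0.085, -0.84, -0.3904, 0, 0], [0.085, 0, 0, 0, -0.0286], [0.085, 0, 0, 0, -0.0286]]' | python3 steer.py
python3 - <<'E'
from h import *
import pickle
f=bot.grab_frame("wrist"); pickle.dump(f,open("wrist1.pkl","wb")); save("wrist1",f["image"],1.5)
R,t=cam(f); print(-R.T@t,R[2],f["K"][0,0]); o=bot.observe(); print(o["clock"],o["tcp_pos"],o["orientation"],o["joint_positions"])
E
```

```text
clock: 1.35
tcp_pos: [0.5063, 0.2138, 0.2305]
orientation: [-0.001, -0.032, 0.999, -0.0]
ft_force: [-0.1, 0.2, 0.0]
gripper_width: 0.085
finger_force: 0.0
[0.43018979 0.20846014 0.37313438] [ 0.30290951  0.01798043 -0.95284969] 341.50896680075107
1.4 [0.50595869 0.2143721  0.23056413] [-7.10395860e-04 -3.42693737e-02  9.99412355e-01 -2.21713460e-04] [-0.61259326  0.31304851  0.23873939  1.51968626 -0.07533509  1.31936622
  1.27318214]
```

View pics/wrist1.png

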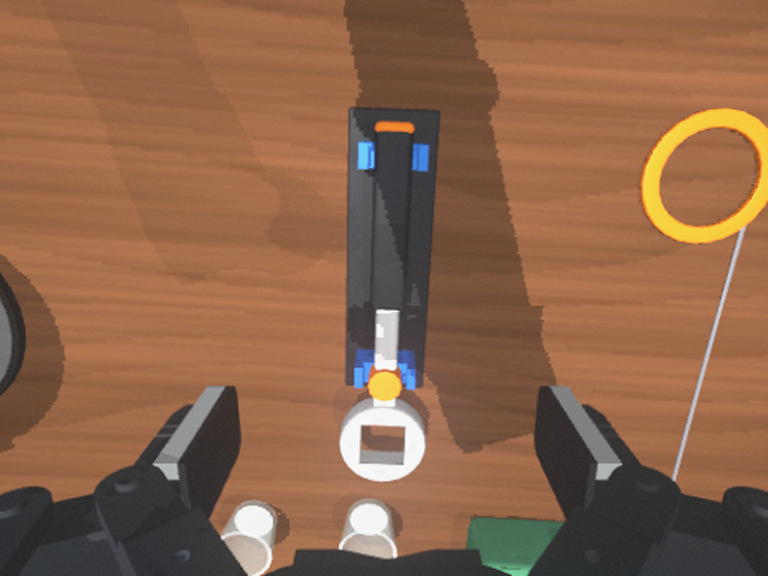

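The wrist view shows the ring at (382,440), the orange pin at (385,385) and the handle's end cap at (394,127). The handle runs almost straight down the picture.

```bash
cat > m1.py <<'E'
from h import *
import pickle
f=pickle.load(open("wrist1.pkl","rb")); im=f["image"]; hsv=cv2.cvtColor(im,cv2.COLOR_RGB2HSV); C=cloud(f)
H,S,V=[hsv[...,i].astype(int) for i in range(3)]
def comps(m,a=20):
    n,L,st,ce=cv2.connectedComponentsWithStats(m.astype(np.uint8)); return [(ce[i],st[i],L==i) for i in range(1,n) if st[i,4]>a]
R=np.zeros(H.shape,bool);R[60:330,220:295]=1
print("orange");[print(c,s[4],np.median(C[k],0),plane(f,[c],.052)[0]) for c,s,k in comps(R&(S>150)&(H>5)&(H<25)&(V>200))]
print("ring")
for c,s,k in comps(R&(S<50)&(V>150)&(C[...,2]>.035)):
    if s[4]<500: continue
    cs,h=cv2.findContours(k.astype(np.uint8),cv2.RETR_CCOMP,cv2.CHAIN_APPROX_NONE)
    P=C[k]; print(c,s,np.median(P,0))
    for q in cs:
        if len(q)>20:
            X=plane(f,q[:,0],.048)[:,:2].astype(np.float32); print(len(q),cv2.minEnclosingCircle(X),cv2.minAreaRect(X))
k=R&(C[...,2]>.044)&(C[...,2]<.056)&(V<80)
k[210:]=0;k[:88]=0
uv=[];W=[]
for v in range(100,200):
    u=np.nonzero(k[v])[0]
    if len(u)>5: uv.append(((u[0]+u[-1])/2,v));W.append(u[-1]-u[0]+1)
X=plane(f,uv,.05); l=cv2.fitLine(X[:,:2].astype(np.float32),2,0,.01,.01).ravel(); print("handle",l,np.arctan2(l[1],l[0]),np.median(W),np.median(C[k],0))
E
python3 m1.py
```

```text
orange
[262.8984375  84.265625 ] 128 [0.42899071 0.21251169 0.04976402] [0.42894397 0.2123759  0.052     ]
[255.72357724 256.38753388] 369 [0.60048012 0.21665119 0.05176001] [0.60022607 0.21669184 0.052     ]
ring
[257.08680556 226.06423611] [249 206  17  41 576] [0.56764949 0.21601641 0.04777157]
103 ((0.5679563283920288, 0.21605157852172852), 0.022929757833480835) ((0.5679577589035034, 0.21615594625473022), (0.04425332322716713, 0.015369262546300888), 0.9863623380661011)
[253.9496788  292.74518201] [ 226  265   57   55 1868] [0.64725397 0.21754359 0.0475519 ]
159 ((0.6466946005821228, 0.21753914654254913), 0.03472770005464554) ((0.6466260552406311, 0.21768620610237122), (0.06804613023996353, 0.06181471049785614), 3.74349045753479)
97 ((0.6464774012565613, 0.21782106161117554), 0.02041010558605194) ((0.6464884281158447, 0.2181524932384491), (0.026477567851543427, 0.03422020748257637), 3.721513509750366)
handle [0.9996616  0.02601232 0.48862895 0.21359228] 0.026015254 25.0 [0.47031183 0.21508843 0.0496397 ]
```

In the tool's units: -0.06 m is -0.96, -0.05 m is -0.8, 0.034 rad is 0.0054.

```bash
echo '[[0.085, -0.16, -0.96, 0, 0.0054], [0.085, -0.16, -0.96, 0, 0], [0.085, -0.16, -0.96, 0, 0], [0.085, -0.16, -0.96, 0, 0], [0.085, -0.16, -0.96, 0, 0], [0.085, 0, -0.8, 0, 0], [0.085, 0, 0, 0, 0], [0.085, 0, 0, 0, 0]]' | python3 steer.py
cat > m2.py <<'E'
from h import *
import pickle
f=bot.grab_frame("wrist"); pickle.dump(f,open("wrist2.pkl","wb")); im=f["image"]; save("wrist2",im,1.5)
o=bot.observe(); print(o["clock"],o["tcp_pos"],o["orientation"])
hsv=cv2.cvtColor(im,cv2.COLOR_RGB2HSV); C=cloud(f)
H,S,V=[hsv[...,i].astype(int) for i in range(3)]
m=(S>90)&(H>8)&(H<38)&(np.hypot(C[...,0]-.594,C[...,1]+.143)<.035)&(C[...,2]>.092)
cs,_=cv2.findContours(m.astype(np.uint8),cv2.RETR_EXTERNAL,cv2.CHAIN_APPROX_NONE)
q=max(cs,key=len);X=plane(f,q[:,0],.112)[:,:2].astype(np.float32);print(cv2.minAreaRect(X),q[:,0].mean(0),len(q))
for lo,hi in ((.11,.12),(.095,.108)):
    P=C[m&(C[...,2]>lo)&(C[...,2]<hi)];print(lo,len(P),P.min(0),P.max(0)); 
    if len(P)>20: print(np.median(P,0),cv2.minAreaRect(P[:,:2].astype(np.float32)))
r=(S>110)&((H<8)|(H>170))&(np.hypot(C[...,0]-.594,C[...,1]+.143)<.02)
v,u=np.nonzero(r);print("red",len(u))
if len(u)>4:
    X=plane(f,np.c_[u,v],.112);l=cv2.fitLine(X[:,:2].astype(np.float32),2,0,.01,.01).ravel();print(l,np.arctan2(l[1],l[0]))
k=(C[...,2]>.084)&(C[...,2]<.096)&(S<60)&(np.hypot(C[...,0]-.594,C[...,1]+.143)<.12)
cs,_=cv2.findContours(k.astype(np.uint8),cv2.RETR_EXTERNAL,cv2.CHAIN_APPROX_NONE);q=max(cs,key=len)[:,0]
X=plane(f,q,.09)[:,:2].astype(np.float32);print("lid",cv2.minEnclosingCircle(X),np.median(C[k],0))
c=q.mean(0).astype(int);b=np.argwhere(m).mean(0).astype(int)
save("bolt2",im[b[0]-30:b[0]+30,b[1]-40:b[1]+40],8)
E
python3 m2.py
```

```text
clock: 2.4
tcp_pos: [0.5671, -0.1322, 0.2308]
orientation: [-0.0, -0.013, 1.0, 0.001]
ft_force: [0.8, 0.4, -0.1]
gripper_width: 0.0852
finger_force: 0.0
2.45 [ 0.56737993 -0.13107223  0.23085013] [-2.92200137e-04 -1.38148391e-02  9.99904150e-01  8.69339738e-04]
((0.5913228988647461, -0.1439439356327057), (0.03029237687587738, 0.02906985953450203), 21.321609497070312) [243.54032258 214.07258065] 124
0.11 812 [ 0.57538261 -0.16154563  0.11000535] [ 0.61093408 -0.12758329  0.11435561]
[ 0.59372773 -0.143522    0.11171193] ((0.5928642153739929, -0.14421463012695312), (0.028965845704078674, 0.027885647490620613), 20.527570724487305)
0.095 30 [ 0.57525213 -0.15684572  0.10250036] [ 0.59876755 -0.12671048  0.10798214]
[ 0.58058395 -0.14054297  0.10709774] ((0.5837767124176025, -0.1380666345357895), (0.03412340581417084, 0.015822546556591988), 62.02170181274414)
red 46
[ 0.94193345  0.33579966  0.58908206 -0.14583685] 0.34245405
lid ((0.5931549668312073, -0.14395684003829956), 0.09444227814674377) [ 0.58159752 -0.14441162  0.0899596 ]
```

View pics/bolt2.png

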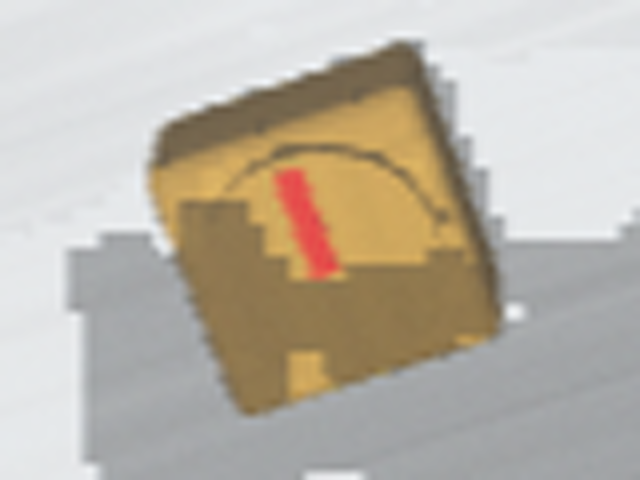

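The crop shows the bolt head turned by about 20° (0.36 rad), with its red dash at (305,225) of the crop. I'll go back to the wrench.

In the tool's units: 0.058 m is 0.928, 0.0087 m is 0.1392.

```bash
echo '[[0.085, 0.1392, 0.928, 0, 0], [0.085, 0.1392, 0.928, 0, 0], [0.085, 0.1392, 0.928, 0, 0], [0.085, 0.1392, 0.928, 0, 0], [0.085, 0.1392, 0.928, 0, 0], [0.085, 0.1392, 0.928, 0, 0], [0.085, 0, 0, 0.8, 0], [0.085, 0, 0, 0.8, 0], [0.085, 0, 0, 0, 0], [0.085, 0, 0, 0, 0]]' | python3 steer.py 100
cp m1.py m1b.py; python3 - <<'E'
from h import *
o=bot.observe(); print(o["clock"],o["tcp_pos"],o["orientation"],o["ft_force"])
import pickle
f=bot.grab_frame("wrist"); pickle.dump(f,open("wrist3.pkl","wb"))
hsv=cv2.cvtColor(f["image"],cv2.COLOR_RGB2HSV)
m=((hsv[...,1]>150)&(hsv[...,0]>5)&(hsv[...,0]<25)&(hsv[...,2]>200)).astype(np.uint8)
n,L,st,ce=cv2.connectedComponentsWithStats(m)
for i in range(1,n):
    if st[i,4]>50: print(ce[i],st[i],plane(f,[ce[i]],.052))
E
```

```text
clock: 3.7
tcp_pos: [0.5067, 0.2148, 0.1331]
orientation: [0.001, -0.014, 1.0, 0.001]
ft_force: [0.3, 0.5, 0.2]
gripper_width: 0.085
finger_force: 0.0
3.7 [0.50665867 0.21483241 0.13314318] [ 1.25080802e-03 -1.38216839e-02  9.99903376e-01  7.96374298e-04] [0.32559059 0.52372593 0.20432436]
[493.50980392 121.95098039] [484  75  28  97 306] [[0.4494305  0.36241427 0.052     ]]
[258.06779661  81.89491525] [240  78  37  10 295] [[0.42874921 0.21220799 0.052     ]]
[504.42 123.98] [500  97  12  58 100] [[0.45055109 0.36949362 0.052     ]]
[256.19270833 307.4375    ] [243 295  31  30 192] [[0.59313018 0.21547825 0.052     ]]
```

In the tool's units: 0.04 m is 0.64, 0.0015 m is 0.024.

```bash
echo '[[0.085, 0.024, -0.008, 0.64, 0], [0.085, 0, 0, 0.64, 0], [0.085, 0, 0, 0.528, 0], [0.085, 0, 0, 0, 0], [0.02, 0, 0, 0, 0], [0.015, 0, 0, 0, 0], [0.015, 0, 0, 0, 0], [0.015, 0, 0, 0, 0], [0.015, 0, 0, 0, 0], [0.015, 0, 0, 0, 0]]' | python3 steer.py 110
```

```text
clock: 5.0
tcp_pos: [0.5054, 0.2138, 0.0199]
orientation: [0.001, -0.013, 1.0, 0.001]
ft_force: [-1.2, 0.2, 6.2]
gripper_width: 0.0224
finger_force: 108.4
```

In the tool's units: -0.04 m is -0.64, -0.03 m is -0.48.

```bash
echo '[[0.015, 0, 0, -0.16, 0], [0.015, 0, 0, -0.4, 0], [0.015, 0, 0, -0.48, 0], [0.015, 0, 0, -0.64, 0], [0.015, 0, 0, -0.64, 0], [0.015, 0, 0, 0, 0], [0.015, 0, 0, 0, 0]]' | python3 steer.py
python3 - <<'E'
from h import *
import pickle
o=bot.observe(); print(o["tcp_pos"],o["orientation"],o["ft_force"],o["wrist_torque"])
f=bot.grab_frame("wrist"); pickle.dump(f,open("wrist4.pkl","wb"));save("wrist4",f["image"],1.5)
E
```

```text
clock: 5.88
tcp_pos: [0.503, 0.2122, 0.1619]
orientation: [-0.002, -0.013, 1.0, -0.001]
ft_force: [-0.6, -0.2, -3.4]
gripper_width: 0.0222
finger_force: 107.9
[0.50303775 0.21220427 0.16192385] [-1.56920865e-03 -1.30308765e-02  9.99913653e-01 -6.47852613e-04] [-0.5564217  -0.18363543 -3.39114123] [ 0.09451398  0.25278462 -0.01895092]
```

View pics/wrist4.png

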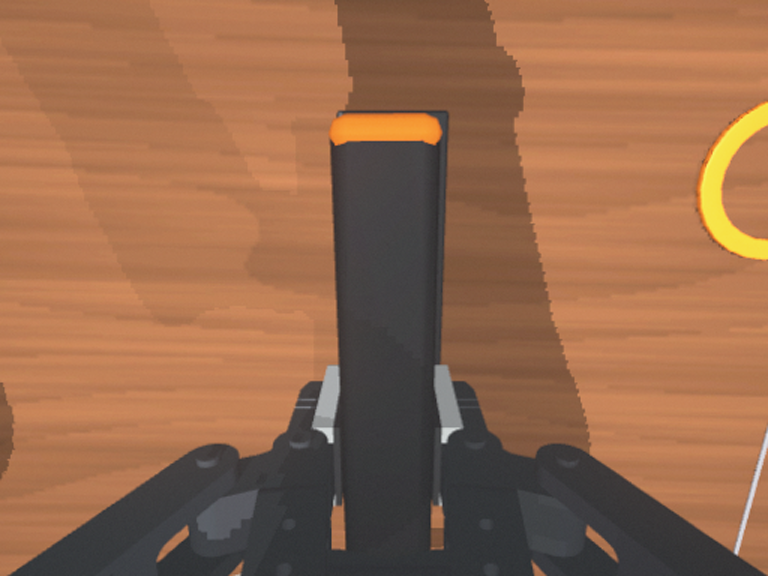

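The handle is held centred between the pads, and its end cap is at (385,128). The head is hidden from this camera, so I'll carry the wrench over the bolt and check with the other two cameras.

In the tool's units: -0.058 m is -0.928, 0.008 m is 0.128, -0.05 rad is -0.008.

```bash
echo '[[0.015, 0.064, -0.48, 0, 0], [0.015, 0.128, -0.88, 0, 0], [0.015, 0.128, -0.928, 0, 0], [0.015, 0.128, -0.928, 0, 0], [0.015, 0.128, -0.928, 0, -0.008], [0.015, 0.128, -0.928, 0, -0.0111], [0.015, 0.128, -0.88, 0, -0.0111], [0.015, 0.064, -0.544, 0, -0.0111], [0.015, 0, 0, 0, -0.0111], [0.015, 0, 0, 0, 0]]' | python3 steer.py
echo '[[0.015, 0, 0, 0, 0], [0.015, 0, 0, 0, 0]]' | python3 steer.py
cat > m3.py <<'E'
from h import *
import pickle,sys
o=bot.observe(); p=o["tcp_pos"];q=o["orientation"]; yaw=-2*np.arctan2(q[1],q[2]); yaw=(yaw+np.pi/2)%np.pi-np.pi/2
print(o["clock"],p,q,"yaw",yaw,o["ft_force"])
print("ring pred",p[:2]+.145*np.array([np.cos(yaw),np.sin(yaw)]))
for n in ("scene","side"):
    f=bot.grab_frame(n); pickle.dump(f,open(n+sys.argv[1]+".pkl","wb")); im=f["image"];hsv=cv2.cvtColor(im,cv2.COLOR_RGB2HSV);C=cloud(f)
    k=(hsv[...,1]<60)&(hsv[...,2]>110)&(C[...,2]>float(sys.argv[2]))&(C[...,2]<float(sys.argv[3]))&(np.hypot(C[...,0]-.593,C[...,1]+.144)<.045)
    P=C[k]; print(n,len(P),np.median(P,0),cv2.minEnclosingCircle(P[:,:2].astype(np.float32)))
    if len(P)>30:
        A=np.c_[P[:,:2]-P[:,:2].mean(0),np.ones(len(P))];print(" slope",np.linalg.lstsq(A,P[:,2],rcond=None)[0])
        v,u=np.argwhere(k).mean(0).astype(int); save(n+sys.argv[1],im[v-35:v+35,u-45:u+45],8)
E
python3 m3.py 5 .15 .22
```

```text
clock: 7.18
tcp_pos: [0.4737, -0.195, 0.1614]
orientation: [-0.002, -0.176, 0.984, 0.001]
ft_force: [0.7, 0.4, -2.4]
gripper_width: 0.0226
finger_force: 108.2
clock: 7.42
tcp_pos: [0.4751, -0.1943, 0.1629]
orientation: [-0.0, -0.178, 0.984, 0.0]
ft_force: [-0.0, -0.3, -2.3]
gripper_width: 0.0227
finger_force: 108.2
7.425 [ 0.47507521 -0.19426984  0.16286351] [-3.85501021e-04 -1.77647853e-01  9.84094013e-01  2.55610967e-04] yaw 0.35719157567907533 [-0.04771154 -0.28144868 -2.34132647]
ring pred [ 0.61092317 -0.1435714 ]
scene 132 [ 0.606781   -0.14242366  0.18764063] ((0.5993571877479553, -0.14381256699562073), 0.03987322747707367)
 slope [-0.00706176 -0.03256704  0.18642868]
side 336 [ 0.60724383 -0.15069372  0.18825312] ((0.5969648957252502, -0.145110622048378), 0.041510164737701416)
 slope [0.00038842 0.05308622 0.18612204]
```

In the tool's units: 0.02 m is 0.32, 0.017 m is 0.272.

```bash
echo '[[0.015, 0.272, 0.088, 0, 0], [0.015, 0, 0, 0.32, 0], [0.015, 0, 0, 0.32, 0], [0.015, 0, 0, 0, 0], [0.015, 0, 0, 0, 0], [0.015, 0, 0, 0, 0]]' | python3 steer.py
sed -i 's/<.045)/<.04)/' m3.py; python3 m3.py 6 .13 .16
python3 - <<'E'
import cv2,numpy as np
a=cv2.imread("pics/scene6.png");b=cv2.imread("pics/side6.png");cv2.imwrite("pics/both6.png",cv2.resize(np.vstack([a,b]),None,fx=.535,fy=.535))
E
```

```text
clock: 8.28
tcp_pos: [0.4582, -0.1962, 0.1243]
orientation: [0.001, -0.177, 0.984, -0.001]
ft_force: [0.3, 0.3, -3.6]
gripper_width: 0.0222
finger_force: 108.1
8.275 [ 0.4582081  -0.1962334   0.12434249] [ 9.81283873e-04 -1.77225875e-01  9.84169570e-01 -5.33426998e-04] yaw 0.3563341975118284 [ 0.32420517  0.30046622 -3.55242235]
ring pred [ 0.59409948 -0.14565145]
scene 164 [ 0.59572838 -0.14629382  0.14969652] ((0.5920095443725586, -0.14676883816719055), 0.037497613579034805)
 slope [0.02419277 0.00883825 0.14781997]
side 381 [ 0.59313793 -0.14663888  0.14956438] ((0.591164231300354, -0.14413151144981384), 0.03399856016039848)
 slope [-0.02004316  0.01312263  0.14738363]
```

View pics/both6.png

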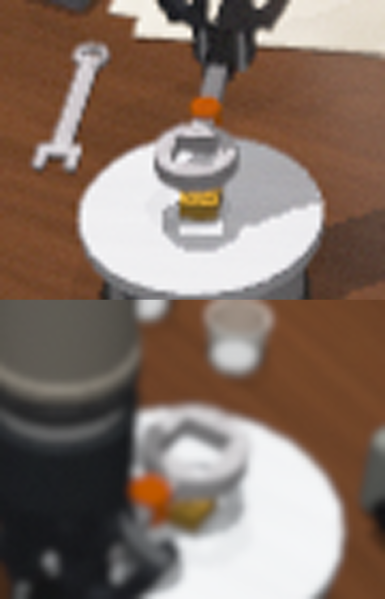

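The upper half (scene camera) shows the ring hanging just above the bolt, ring at (197,155) and bolt at (200,205). The lower half (side camera) shows the same, ring at (200,455) and bolt at (193,513). I'll compare the pin with the lid centre in each camera.

```bash
cat > m4.py <<'E'
from h import *
import pickle,sys
zc=float(sys.argv[2])
for n,roi in (("scene",(170,120,300,220)),("side",(200,170,330,280))):
    f=pickle.load(open(n+".pkl","rb"));hsv=cv2.cvtColor(f["image"],cv2.COLOR_RGB2HSV);x0,y0,x1,y1=roi
    k=np.zeros(hsv.shape[:2],np.uint8);k[y0:y1,x0:x1]=((hsv[...,1]<40)&(hsv[...,2]>170))[y0:y1,x0:x1]
    q=max(cv2.findContours(k,cv2.RETR_EXTERNAL,cv2.CHAIN_APPROX_NONE)[0],key=cv2.contourArea)
    q=cv2.convexHull(q)[:,0]; X=plane(f,q,.09)[:,:2].astype(np.float32)
    A=np.c_[2*X,np.ones(len(X))];s=np.linalg.lstsq(A,(X**2).sum(1),rcond=None)[0]
    print(n,"lid",s[:2],np.sqrt(s[2]+s[:2]@s[:2]),cv2.minEnclosingCircle(X))
    g=pickle.load(open(n+sys.argv[1]+".pkl","rb"));hsv=cv2.cvtColor(g["image"],cv2.COLOR_RGB2HSV);C=cloud(g)
    m=((hsv[...,1]>170)&(hsv[...,0]<14)&(hsv[...,2]>120)&(np.hypot(C[...,0]-.55,C[...,1]+.16)<.04)).astype(np.uint8)
    nn,L,st,ce=cv2.connectedComponentsWithStats(m);i=1+st[1:,4].argmax()
    u,v,w,h=st[i,:4]; print(" pin",ce[i],st[i],np.median(C[L==i],0),plane(g,[ce[i]],zc)[0])
E
python3 m4.py 6 .15
```

```text
scene lid [ 0.29245966 -0.22022343] 0.15659909165031907 ((0.28725242614746094, -0.22107359766960144), 0.16710802912712097)
 pin [226.07407407 161.7037037 ] [223 160   7   6  27] [ 0.5491077  -0.16064134  0.15420042] [ 0.5447244  -0.16354688  0.15      ]
side lid [ 0.59182922 -0.1446396 ] 0.09552766747342879 ((0.5915003418922424, -0.14471478760242462), 0.09674976766109467)
 pin [267.45714286 216.6       ] [263 212   9  10  35] [ 0.54763715 -0.1683982   0.15428292] [ 0.54809328 -0.1646897   0.15      ]
```

In the tool's units: 0.01 m is 0.16, 0.0024 m is 0.0384.

```bash
echo '[[0.015, 0.0112, 0.0384, 0, 0], [0.015, 0, 0, 0.16, 0], [0.015, 0, 0, 0.128, 0], [0.015, 0, 0, 0, 0], [0.015, 0, 0, 0, 0]]' | python3 steer.py; echo '[[0.015, 0, 0, 0.048, 0], [0.015, 0, 0, 0.032, 0], [0.015, 0, 0, 0, 0]]' | python3 steer.py; echo '[[0.015, 0, 0, 0.048, 0], [0.015, 0, 0, 0, 0]]' | python3 steer.py
```

```text
clock: 9.0
tcp_pos: [0.4559, -0.194, 0.1052]
orientation: [-0.0, -0.177, 0.984, -0.0]
ft_force: [-0.1, -0.7, -3.1]
gripper_width: 0.0226
finger_force: 108.3
clock: 9.38
tcp_pos: [0.4557, -0.1938, 0.1001]
orientation: [-0.0, -0.177, 0.984, 0.0]
ft_force: [-0.4, -0.0, -3.1]
gripper_width: 0.0223
finger_force: 108.3
clock: 9.62
tcp_pos: [0.4556, -0.1938, 0.097]
orientation: [-0.0, -0.177, 0.984, 0.0]
ft_force: [-0.2, 1.1, -3.0]
gripper_width: 0.0226
finger_force: 108.3
```

In the tool's units: 0.002 m is 0.032.

```bash
echo '[[0.015, 0, 0, 0.032, 0], [0.015, 0, 0, 0, 0]]' | python3 steer.py; echo '[[0.015, 0, 0, 0.032, 0], [0.015, 0, 0, 0, 0]]' | python3 steer.py; echo '[[0.015, 0, 0, 0.032, 0], [0.015, 0, 0, 0, 0]]' | python3 steer.py
```

```text
clock: 9.88
tcp_pos: [0.4557, -0.1939, 0.0951]
orientation: [-0.0, -0.177, 0.984, 0.0]
ft_force: [-0.3, -0.8, -2.8]
gripper_width: 0.0223
finger_force: 108.3
clock: 10.12
tcp_pos: [0.4557, -0.1938, 0.0931]
orientation: [-0.0, -0.177, 0.984, 0.0]
ft_force: [-0.9, 1.1, -2.3]
gripper_width: 0.0228
finger_force: 108.3
clock: 10.38
tcp_pos: [0.4557, -0.1938, 0.0911]
orientation: [-0.0, -0.177, 0.984, 0.0]
ft_force: [0.6, -0.2, -4.3]
gripper_width: 0.0228
finger_force: 108.3
```

In the tool's units: 0.003 m is 0.048.

```bash
echo '[[0.015, 0, 0, 0.048, 0], [0.015, 0, 0, 0, 0]]' | python3 steer.py; echo '[[0.015, 0, 0, 0.048, 0], [0.015, 0, 0, 0, 0]]' | python3 steer.py; echo '[[0.015, 0, 0, 0.032, 0], [0.015, 0, 0, 0, 0]]' | python3 steer.py;  echo '[[0.015, 0, 0, 0.016, 0], [0.015, 0, 0, 0, 0]]' | python3 steer.py
```

```text
clock: 10.62
tcp_pos: [0.4556, -0.1938, 0.088]
orientation: [-0.0, -0.177, 0.984, 0.0]
ft_force: [-0.5, -1.0, -3.3]
gripper_width: 0.0218
finger_force: 108.3
clock: 10.88
tcp_pos: [0.4556, -0.1938, 0.085]
orientation: [-0.0, -0.177, 0.984, 0.0]
ft_force: [0.0, -0.5, -3.8]
gripper_width: 0.0224
finger_force: 108.3
clock: 11.12
tcp_pos: [0.4557, -0.1938, 0.0831]
orientation: [-0.0, -0.177, 0.984, 0.0]
ft_force: [0.5, -0.3, -3.1]
gripper_width: 0.0228
finger_force: 108.3
clock: 11.38
tcp_pos: [0.4558, -0.1939, 0.0822]
orientation: [-0.0, -0.177, 0.984, 0.0]
ft_force: [0.3, 0.1, -3.6]
gripper_width: 0.0223
finger_force: 108.3
```

In the tool's units: 0.001 m is 0.016.

```bash
for i in 1; do echo '[[0.015, 0, 0, 0.016, 0], [0.015, 0, 0, 0, 0]]' | python3 steer.py; done;  echo '[[0.015, 0, 0, 0.016, 0], [0.015, 0, 0, 0, 0]]' | python3 steer.py;  echo '[[0.015, 0, 0, 0.016, 0], [0.015, 0, 0, 0, 0]]' | python3 steer.py; python3 m3.py 7 .098 .12
```

```text
clock: 11.62
tcp_pos: [0.4558, -0.1939, 0.0812]
orientation: [-0.0, -0.177, 0.984, 0.0]
ft_force: [-0.2, 0.2, -3.0]
gripper_width: 0.0224
finger_force: 108.3
clock: 11.88
tcp_pos: [0.4559, -0.1939, 0.0804]
orientation: [0.0, -0.177, 0.984, -0.0]
ft_force: [0.3, 0.2, -1.6]
gripper_width: 0.0224
finger_force: 108.3
clock: 12.12
tcp_pos: [0.4559, -0.194, 0.0797]
orientation: [0.0, -0.177, 0.984, -0.0]
ft_force: [-1.9, 0.3, 0.9]
gripper_width: 0.0224
finger_force: 108.8
12.125 [ 0.45593623 -0.19401066  0.07970395] [ 1.99240070e-04 -1.77142043e-01  9.84185276e-01 -1.43483550e-05] yaw 0.35616362018783976 [-1.94021657  0.33875683  0.89306691]
ring pred [ 0.59183624 -0.14345189]
scene 132 [ 0.59836461 -0.13987311  0.10652444] ((0.5932372808456421, -0.14413674175739288), 0.03709430247545242)
 slope [ 0.0126478  -0.00035976  0.1063889 ]
side 274 [ 0.58542487 -0.15068802  0.10668324] ((0.5893828868865967, -0.14378444850444794), 0.03394235670566559)
 slope [0.0200515  0.03153742 0.1063294 ]
```

The ring is down: its top is at about 0.107 and it presses on the lid with only about 4 N. Now I'll turn along an arc about the bolt, checking the force along the tool's y.

In the tool's units: 0.00725 m is 0.116, -0.0002 m is -0.0032, 0.05 rad is 0.008.

```bash
cat > r.py <<'E'
from h import *
o=bot.observe(); p=o["tcp_pos"];q=o["orientation"]; yaw=-2*np.arctan2(q[1],q[2]); yaw=(yaw+np.pi/2)%np.pi-np.pi/2
f=o["ft_force"];d=p[:2]-[.593,-.144]
print("t %.2f yaw %.3f r %.4f ang %.3f | Ft %.2f Fr %.2f Fz %.2f Tz %.2f"%(o["clock"],yaw,np.hypot(*d),np.arctan2(-d[1],-d[0]),f[1]*np.cos(yaw)-f[0]*np.sin(yaw),f[0]*np.cos(yaw)+f[1]*np.sin(yaw),f[2],o["wrist_torque"][2]))
E
python3 r.py; echo '[[0.015, -0.0032, 0.116, 0, 0.008], [0.015, -0.0032, 0.116, 0, 0.008], [0.015, 0, 0, 0, 0]]' | python3 steer.py >/dev/null; python3 r.py
echo '[[0.015, -0.0032, 0.116, 0, 0.008], [0.015, -0.0032, 0.116, 0, 0.008], [0.015, 0, 0, 0, 0]]' | python3 steer.py >/dev/null; python3 r.py
```

```text
t 12.22 yaw 0.356 r 0.1459 ang 0.350 | Ft 0.75 Fr -1.40 Fz 1.30 Tz 0.04
t 12.60 yaw 0.256 r 0.1458 ang 0.254 | Ft 0.02 Fr -1.31 Fz 1.35 Tz -0.18
t 12.97 yaw 0.157 r 0.1458 ang 0.155 | Ft -1.44 Fr -1.44 Fz 0.83 Tz -0.26
```

In the tool's units: 0.00725 m is 0.116, -0.0002 m is -0.0032, 0.05 rad is 0.008.

```bash
echo '[[0.015, -0.0032, 0.116, 0, 0.008], [0.015, 0, 0, 0, 0]]' | python3 steer.py >/dev/null; python3 r.py
echo '[[0.015, -0.0032, 0.116, 0, 0.008], [0.015, 0, 0, 0, 0]]' | python3 steer.py >/dev/null; python3 r.py
```

```text
t 13.22 yaw 0.106 r 0.1458 ang 0.105 | Ft -0.60 Fr -1.57 Fz 2.45 Tz -0.40
t 13.47 yaw 0.057 r 0.1458 ang 0.055 | Ft -1.72 Fr -0.86 Fz 2.31 Tz -0.40
```

In the tool's units: 0.00725 m is 0.116, -0.0002 m is -0.0032, 0.05 rad is 0.008.

```bash
echo '[[0.015, -0.0032, 0.116, 0, 0.008], [0.015, 0, 0, 0, 0]]' | python3 steer.py >/dev/null; python3 r.py
```

```text
t 13.72 yaw 0.007 r 0.1459 ang 0.005 | Ft -2.24 Fr -1.75 Fz 3.04 Tz -0.44
```

```bash
cat > m5.py <<'E'
from h import *
import pickle,sys
o=bot.observe();print(o["ft_force"],o["wrist_torque"],o["joint_positions"][6])
out=[]
for n,c in (("scene",(224,180)),("side",(272,218))):
    f=bot.grab_frame(n);pickle.dump(f,open(n+sys.argv[1]+".pkl","wb"));u,v=c
    out.append(cv2.resize(f["image"][v-35:v+35,u-45:u+45],None,fx=6,fy=6,interpolation=cv2.INTER_CUBIC)[:,:390])
save("j"+sys.argv[1],np.hstack(out))
E
python3 m5.py 8
```

```text
[-1.73597107 -2.25600629  3.03665648] [-0.33652659  0.06250588 -0.4403349 ] 2.0285050729535983
```

View pics/j8.png

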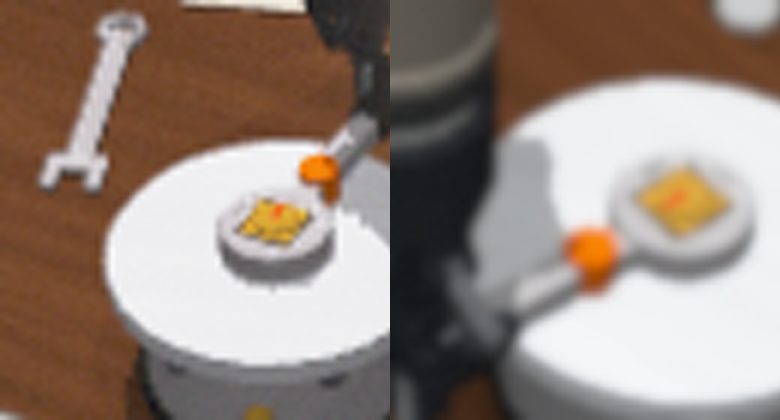

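In the left half (scene), the ring sits down around the bolt at (275,230), with the red dash at (278,212) and the pin at (320,170). In the right half (side), ring and dash are at (678,198) and the pin at (592,255). I'll measure the bolt, head and handle directions.

```bash
cat > m6.py <<'E'
from h import *
import pickle,sys
def run(tag):
  for n in ("scene","side"):
    f=pickle.load(open(n+tag+".pkl","rb"));im=f["image"];C=cloud(f);hsv=cv2.cvtColor(im,cv2.COLOR_RGB2HSV);H,S,V=[hsv[...,i].astype(int) for i in range(3)]
    R=np.hypot(C[...,0]-.593,C[...,1]+.144)
    m=((S>170)&(H<16)&(V>120)&(R>.03)&(R<.075)&(C[...,2]>.09)).astype(np.uint8)
    nn,L,st,ce=cv2.connectedComponentsWithStats(m);i=1+st[1:,4].argmax();pin=plane(f,[ce[i]],.11)[0,:2]
    b=(S>110)&(H>8)&(H<38)&(R<.022)&(C[...,2]>.1)
    cs,_=cv2.findContours(b.astype(np.uint8),cv2.RETR_EXTERNAL,cv2.CHAIN_APPROX_NONE);q=max(cs,key=len)[:,0]
    bc=plane(f,[q.mean(0)],.110)[0,:2]; rect=cv2.minAreaRect(plane(f,q,.11)[:,:2].astype(np.float32))
    k=((S<60)&(V>95)&(C[...,2]>.1)&(C[...,2]<.116)&(R<.04)|b).astype(np.uint8)
    k=cv2.morphologyEx(k,cv2.MORPH_CLOSE,np.ones((3,3)));cs,_=cv2.findContours(k,cv2.RETR_EXTERNAL,cv2.CHAIN_APPROX_NONE);q=max(cs,key=len)[:,0]
    rc=cv2.minEnclosingCircle(plane(f,q,.108)[:,:2].astype(np.float32))
    d=bc-pin; e=np.array(rc[0])-pin
    g=(S<60)&(V>90)&(R>.062)&(R<.095)&(C[...,2]>.096)&(C[...,2]<.12)
    P=C[g][:,:2]
    print(n,"pin",pin,"brass",bc,rect[2],"ring",rc,"yaw brass %.3f ring %.3f dist %.4f"%(np.arctan2(d[1],d[0]),np.arctan2(e[1],e[0]),np.hypot(*e)), "shank",len(P), P.mean(0) if len(P) else "")
run(sys.argv[1])
E
python3 m6.py 7; python3 m6.py 8
```

```text
scene pin [ 0.54779999 -0.16010093] brass [ 0.59532425 -0.14254552] 26.858295440673828 ring ((0.5963637828826904, -0.14008614420890808), 0.03850410878658295) yaw brass 0.354 ring 0.391 dist 0.0525 shank 26 [ 0.52009641 -0.17276663]
side pin [ 0.54378121 -0.16284816] brass [ 0.59022615 -0.1451107 ] 18.712398529052734 ring ((0.5871850848197937, -0.14638878405094147), 0.03525000438094139) yaw brass 0.365 ring 0.362 dist 0.0464 shank 18 [ 0.53059305 -0.17113432]
scene pin [ 0.54924905 -0.13831534] brass [ 0.59629251 -0.14322314] 0.29038700461387634 ring ((0.5958330035209656, -0.13585297763347626), 0.03740372136235237) yaw brass -0.104 ring 0.053 dist 0.0466 shank 33 [ 0.51579156 -0.14136581]
side pin [ 0.53964205 -0.14963993] brass [ 0.59127083 -0.145995  ] 4.466639041900635 ring ((0.5873646140098572, -0.1456875503063202), 0.034783076494932175) yaw brass 0.070 ring 0.083 dist 0.0479 shank 84 [ 0.51453742 -0.14700681]
```

The manual's scale: shifts go in shares of 62.5 mm and turns go in shares of 2 pi rad. Converting my numbers, 0.00725 m is 0.116, -0.0002 m is -0.0032, 0.05 rad is 0.008.

```bash
echo '[[0.015, -0.0032, 0.116, 0, 0.008], [0.015, 0, 0, 0, 0]]' | python3 steer.py >/dev/null; python3 r.py
```

```text
t 14.07 yaw -0.043 r 0.1459 ang -0.045 | Ft -2.75 Fr -2.37 Fz 4.00 Tz -0.48
```

In the tool's units: 0.00725 m is 0.116, -0.0002 m is -0.0032, 0.05 rad is 0.008.

```bash
echo '[[0.015, -0.0032, 0.116, 0, 0.008], [0.015, 0, 0, 0, 0]]' | python3 steer.py >/dev/null; python3 r.py
```

```text
t 14.32 yaw -0.093 r 0.1459 ang -0.095 | Ft -3.09 Fr -1.13 Fz 2.25 Tz -0.48
```

In the tool's units: 0.00725 m is 0.116, -0.0002 m is -0.0032, 0.05 rad is 0.008.

```bash
echo '[[0.015, -0.0032, 0.116, 0, 0.008], [0.015, 0, 0, 0, 0]]' | python3 steer.py >/dev/null; python3 r.py
```

```text
t 14.57 yaw -0.143 r 0.1459 ang -0.145 | Ft -2.99 Fr -1.36 Fz 3.78 Tz -0.47
```

In the tool's units: 0.00725 m is 0.116, -0.0002 m is -0.0032, 0.05 rad is 0.008.

```bash
echo '[[0.015, -0.0032, 0.116, 0, 0.008], [0.015, 0, 0, 0, 0]]' | python3 steer.py >/dev/null; python3 r.py; python3 m5.py 9; python3 m6.py 9
```

```text
t 14.82 yaw -0.193 r 0.1460 ang -0.195 | Ft -4.14 Fr -0.56 Fz 4.57 Tz -0.52
[-1.34407691 -3.96016035  4.57027659] [-0.64772018  0.03143868 -0.52000659] 1.7751087889919257
scene pin [ 0.55266866 -0.1266201 ] brass [ 0.59532425 -0.14254552] 86.2212905883789 ring ((0.5958521962165833, -0.13594511151313782), 0.03741554915904999) yaw brass -0.357 ring -0.213 dist 0.0442 shank 42 [ 0.51936594 -0.12447457]
side pin [ 0.53902522 -0.14196492] brass [ 0.59167851 -0.14519634] 88.26805877685547 ring ((0.5858126282691956, -0.14561693370342255), 0.03616267815232277) yaw brass -0.061 ring -0.078 dist 0.0469 shank 86 [ 0.51483218 -0.13176503]
```

In the tool's units: -0.0015 m is -0.024, -0.0005 m is -0.008.

```bash
echo '[[0.015, 0, -0.024, -0.008, 0], [0.015, 0, 0, 0, 0]]' | python3 steer.py >/dev/null; python3 r.py;echo '[[0.015, -0.0032, 0.116, 0, 0.008], [0.015, 0, 0, 0, 0]]' | python3 steer.py >/dev/null; python3 r.py
```

```text
t 15.18 yaw -0.192 r 0.1460 ang -0.191 | Ft -2.54 Fr 1.15 Fz 1.21 Tz -0.22
t 15.43 yaw -0.242 r 0.1460 ang -0.241 | Ft -2.14 Fr 0.99 Fz 0.80 Tz -0.15
```

In the tool's units: 0.00725 m is 0.116, -0.0002 m is -0.0032, 0.05 rad is 0.008.

```bash
echo '[[0.015, -0.0032, 0.116, 0, 0.008], [0.015, 0, 0, 0, 0]]' | python3 steer.py >/dev/null; python3 r.py
```

```text
t 15.68 yaw -0.292 r 0.1459 ang -0.277 | Ft -3.58 Fr 0.96 Fz 0.94 Tz 0.00
```

In the tool's units: 0.00435 m is 0.0696, -0.0001 m is -0.0016, 0.03 rad is 0.0048.

```bash
echo '[[0.015, 0, 0, 0, 0]]' | python3 steer.py >/dev/null; python3 r.py; echo '[[0.015, -0.0016, 0.0696, 0, 0.0048], [0.015, 0, 0, 0, 0]]' | python3 steer.py >/dev/null; python3 r.py
```

```text
t 15.80 yaw -0.293 r 0.1460 ang -0.278 | Ft -4.99 Fr 0.81 Fz 0.55 Tz 0.02
t 16.05 yaw -0.325 r 0.1459 ang -0.300 | Ft -6.25 Fr 0.85 Fz 1.24 Tz -0.08
```

In the tool's units: 0.005 m is 0.08, 0.04 rad is 0.0064.

```bash
echo '[[0.015, 0, 0.08, 0, 0.0064], [0.015, 0, 0, 0, 0]]' | python3 steer.py >/dev/null; python3 r.py
```

```text
t 16.30 yaw -0.366 r 0.1458 ang -0.329 | Ft -8.16 Fr 2.50 Fz 0.33 Tz -0.24
```

In the tool's units: 0.0045 m is 0.072, 0.04 rad is 0.0064.

```bash
echo '[[0.015, 0, 0.072, 0, 0.0064], [0.015, 0, 0, 0, 0]]' | python3 steer.py >/dev/null; python3 r.py; python3 m5.py 10; python3 m6.py 10
```

```text
t 16.55 yaw -0.407 r 0.1456 ang -0.356 | Ft -8.88 Fr 1.58 Fz 1.03 Tz -0.33
[-2.0673461  -8.78003153  1.02921572] [-1.84246075  0.09803095 -0.3256585 ] 1.519397287252213
scene pin [ 0.55509417 -0.12297525] brass [ 0.59532425 -0.14254552] 85.63268280029297 ring ((0.5958226323127747, -0.1355113685131073), 0.03878450393676758) yaw brass -0.453 ring -0.299 dist 0.0426 shank 37 [ 0.51944566 -0.11657244]
side pin [ 0.53864548 -0.13888323] brass [ 0.59061603 -0.14504261] 77.00031280517578 ring ((0.5871338248252869, -0.14594098925590515), 0.03534829244017601) yaw brass -0.118 ring -0.145 dist 0.0490 shank 93 [ 0.51695513 -0.12277498]
```

In the tool's units: 0.0029 m is 0.0464, 0.03 rad is 0.0048.

```bash
echo '[[0.015, 0, 0.0464, 0, 0.0048], [0.015, 0, 0.0464, 0, 0.0048], [0.015, 0, 0, 0, 0]]' | python3 steer.py >/dev/null; python3 r.py; python3 m5.py 11; python3 m6.py 11
```

```text
t 17.02 yaw -0.467 r 0.1453 ang -0.395 | Ft -8.42 Fr 3.87 Fz 0.94 Tz -0.26
[-0.33647534 -9.26316229  0.93999218] [-1.84742032  0.03864204 -0.26264778] 1.4528065822800758
scene pin [ 0.55597485 -0.12304503] brass [ 0.59572822 -0.14231086] 85.63268280029297 ring ((0.5971149802207947, -0.1411733776330948), 0.0404251292347908) yaw brass -0.451 ring -0.415 dist 0.0450 shank 48 [ 0.52291728 -0.11522559]
side pin [ 0.5383607  -0.13894553] brass [ 0.59061603 -0.14504261] 77.00031280517578 ring ((0.5871338248252869, -0.14594098925590515), 0.03534829244017601) yaw brass -0.116 ring -0.142 dist 0.0493 shank 90 [ 0.51764309 -0.12197046]
```

View pics/j11.png

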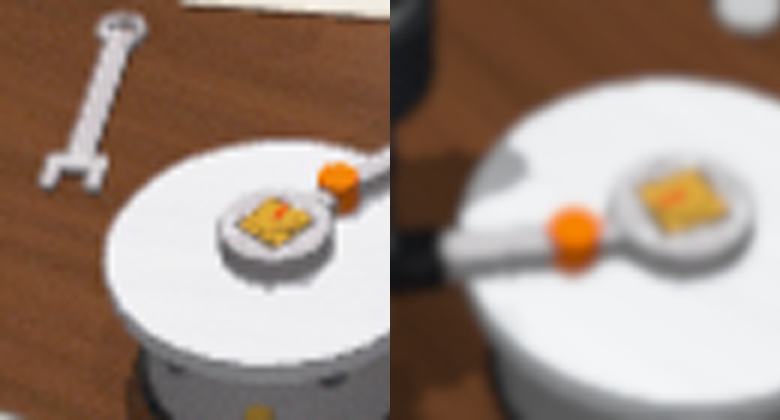

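Between the last two looks the pin and the brass did not move: pin at (338,185) left and (575,238) right. So the head is fixed and the handle has bent by about 0.19 rad. I'll ease the load, open and lift away.

In the tool's units: -0.002 m is -0.032.

```bash
echo '[[0.015, 0, -0.032, 0, 0], [0.015, 0, -0.032, 0, 0], [0.015, 0, 0, 0, 0]]' | python3 steer.py >/dev/null; python3 r.py; echo '[[0.06, 0, 0, 0, 0], [0.06, 0, 0, 0, 0], [0.06, 0, 0, 0, 0], [0.06, 0, 0, 0, 0], [0.06, 0, 0, 0, 0]]' | python3 steer.py 20; python3 r.py
```

```text
t 17.50 yaw -0.464 r 0.1453 ang -0.389 | Ft -3.92 Fr 4.78 Fz -0.92 Tz -0.02
clock: 18.12
tcp_pos: [0.458, -0.0877, 0.0798]
orientation: [-0.0, 0.23, 0.973, 0.0]
ft_force: [-0.2, -0.4, 0.3]
gripper_width: 0.0603
finger_force: 0.0
t 18.12 yaw -0.463 r 0.1463 ang -0.395 | Ft -0.45 Fr -0.00 Fz 0.33 Tz -0.05
```

In the tool's units: -0.05 m is -0.8, -0.03 m is -0.48.

```bash
echo '[[0.06, 0, 0, -0.24, 0], [0.06, 0, 0, -0.48, 0], [0.06, 0, 0, -0.8, 0], [0.06, 0, 0, -0.8, 0], [0.085, 0, 0, -0.8, 0], [0.085, 0, 0, 0, 0], [0.085, 0, 0, 0, 0]]' | python3 steer.py
python3 - <<'E'
from h import *
import pickle
f=bot.grab_frame("wrist");pickle.dump(f,open("wrist12.pkl","wb"));save("wrist12",f["image"],1.5)
E
python3 m5.py 12; python3 m6.py 12
```

```text
clock: 19.0
tcp_pos: [0.4578, -0.088, 0.2751]
orientation: [0.0, 0.23, 0.973, 0.0]
ft_force: [-0.5, -0.1, -0.3]
gripper_width: 0.0849
finger_force: 0.0
[-0.57905913  0.70745654  0.9550221 ] [-0.0110742   0.03776204  0.01453237] 1.334261452599227
scene pin [ 0.5548252  -0.12368668] brass [ 0.59532425 -0.14254552] 85.63268280029297 ring ((0.5953295826911926, -0.1350918859243393), 0.03829774260520935) yaw brass -0.436 ring -0.274 dist 0.0421 shank 42 [ 0.52296528 -0.11684482]
side pin [ 0.53853171 -0.13903531] brass [ 0.59061603 -0.14504261] 77.00031280517578 ring ((0.5860852599143982, -0.14672568440437317), 0.03638584539294243) yaw brass -0.115 ring -0.160 dist 0.0482 shank 90 [ 0.51753471 -0.12241581]
```

View pics/wrist12.png

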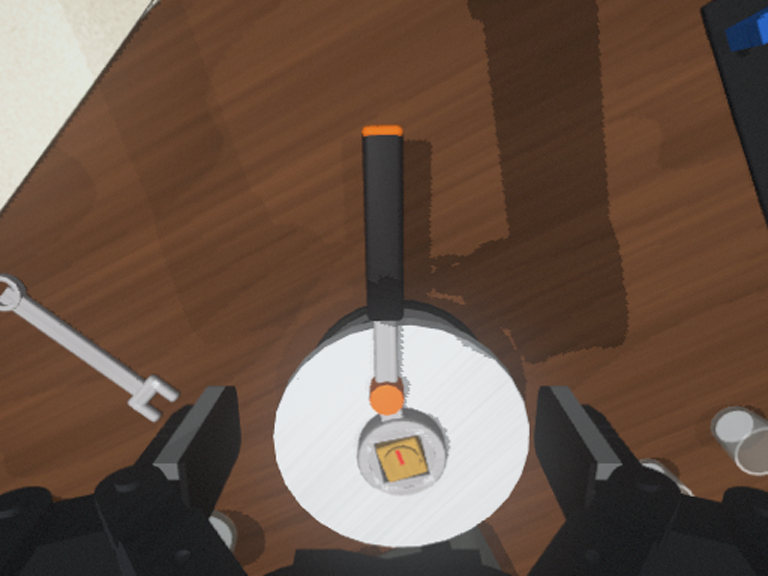

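The wrist view shows the free wrench lying on the bolt, with a clear bend: ring at (401,455), pin at (386,396), handle end at (383,130). I'll measure the bend and height.

```bash
python3 - <<'E'
from h import *
import pickle
f=pickle.load(open("wrist12.pkl","rb"));im=f["image"];C=cloud(f);hsv=cv2.cvtColor(im,cv2.COLOR_RGB2HSV);H,S,V=[hsv[...,i].astype(int) for i in range(3)]
o=((S>150)&(H>5)&(H<20)&(V>150)).astype(np.uint8);o[:,:230]=0;o[:,285:]=0;o[280:]=0
n,L,st,ce=cv2.connectedComponentsWithStats(o);P={}
for i in range(1,n):
    if st[i,4]>60:
        z=.108 if ce[i][1]<120 else .112; X=plane(f,[ce[i]],z)[0];print(ce[i],st[i,4],X,np.median(C[L==i],0));P[z]=X
g=((S<70)&(V>80)&(V<235)&(C[...,2]>.1)&(C[...,2]<.116)&(C[...,0]>.55)).astype(np.uint8)
b=((S>90)&(H>8)&(H<38)&(C[...,2]>.1)).astype(np.uint8);b[:285]=0;b[:,:240]=0;b[:,300:]=0
k=cv2.morphologyEx((g|b),cv2.MORPH_OPEN,np.ones((9,9)));k[:,:235]=0;k[:,300:]=0
q=max(cv2.findContours(k,cv2.RETR_EXTERNAL,cv2.CHAIN_APPROX_NONE)[0],key=len)[:,0]
rc=cv2.minEnclosingCircle(plane(f,q,.108)[:,:2].astype(np.float32));print("ring",rc,"top z",np.median(C[(g>0)&(np.hypot(C[...,0]-rc[0][0],C[...,1]-rc[0][1])<.033)][:,2]))
q=max(cv2.findContours(b,cv2.RETR_EXTERNAL,cv2.CHAIN_APPROX_NONE)[0],key=len)[:,0];br=cv2.minAreaRect(plane(f,q,.11)[:,:2].astype(np.float32));print("brass",br)
d=P[.112]-P[.108];hy=np.arctan2(d[1],d[0])
for c in (rc[0],br[0]):
    e=np.array(c)-P[.112][:2];print("handle yaw %.3f head yaw %.3f dist %.4f bend %.3f"%(hy,np.arctan2(e[1],e[0]),np.hypot(*e),np.arctan2(e[1],e[0])-hy))
E
```

```text
[254.48837209  86.37790698] 172 [ 0.38943458 -0.05686504  0.108     ] [ 0.38929706 -0.05666359  0.10906797]
[257.46041056 265.85923754] 341 [ 0.54444506 -0.13146324  0.112     ] [ 0.54447927 -0.13151263  0.11187934]
ring ((0.5901826620101929, -0.1438528150320053), 0.03436880186200142) top z 0.10792463694977848
brass ((0.5921598076820374, -0.14343789219856262), (0.03006109595298767, 0.03125080466270447), 81.3911361694336)
handle yaw -0.449 head yaw -0.265 dist 0.0474 bend 0.184
handle yaw -0.449 head yaw -0.246 dist 0.0492 bend 0.203
```

The joint is bent by about 0.19 rad, the ring's top is at 0.108 so it is fully down, and nothing touches the wrench. I'm handing in.

```bash
python3 -c "
from workcell import bot
print(bot.close_job())"
```

```text
the job is handed in; nothing more can be done
None
```

The wrench is fully down on the bolt with its joint tripped to about 0.19 rad and nothing touching it, and I handed the job in at about 19 s; I got no verdict back, and I did not re-measure the bystanders.

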